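# Open the press-and-turn safety canister

## Robot

A 6-joint arm with a two-finger parallel gripper is mounted at the origin on a cart in front of the work surface, level with it; the furniture and walls round the work are solid. World frame = base frame: x ahead of the robot, y to its left, z up, the work surface at z = 0. Lengths are in m, angles in rad, forces in N, time in s.
With the tool pointing down it reaches from about 0.375 to 0.75 m from the base axis. Payload 9 kg.
Tool frame: the origin (TCP) lies midway between the tips of the shut fingers; the grasp point (between the pads) lies 19 mm behind it; z points along the fingers, y is the direction in which the jaws open and shut (so a half turn about z gives the same grasp; the last joint's range is limited). The gripper opens to 85 mm and grips with 20 to 120 N. Pads are 22 mm wide; open, the fingers measure 114 mm over their backs; the gripper's body (76 mm by 85 mm) begins 54 mm behind the grasp point. The pads swing forward as they close: fully open they stand 13 mm farther back than shut.
Start: joints at [-1.539, 0.104, 0.097, 1.564, 0, 1.353], TCP at [0.148, -0.581, 0.231] pointing down, gripper open.
Joint ranges: [-2.99, 2.99], [-0.84, 1.86], [-1.1, 1.16], [-1.84, 2.11], [-1.51, 1.56], [-3.14, 3.14]. Speed limits (rad/s): [2.22, 2.22, 2.57, 3.14, 3.14, 3.14].

## Interface

Orientations are given as [roll, pitch, yaw] about the fixed x, y, z axes, in that order (R = Rz(yaw) Ry(pitch) Rx(roll)).
In Python, from bench import telemetry, viewer, order gives the robot as it stands.
- The arm moves only by the shell command python3 -m handwheel 'ROWS' [FORCE]. ROWS is JSON, a list of rows, each an object of numbers: "x", "y", "z": the shift along the world's x, y, z each as a share of 400 mm, from -1 to 1; "spin": the turn about the world's z as a share of 360 degrees, from -1 to 1; "hand": the closure, from -1 (fully open) to 1 (shut). A call has 1 to 8 rows; each row is the pose to reach, as a shift and turn from the pose commanded when the call began, turning the shorter way round; what a row does not reach only later rows make up. A row lasts 1/10 s, in which the tool goes at most 50 mm and 8.59 degrees, less where a joint would pass 70% of its speed; a pose out of reach is approached as far as the arm can. A call with a number of a shift or a turn outside -1 to 1 is refused whole. A call with a gripper value outside its range is refused whole. The fingers move at their own pace and stop on an object; FORCE is the grip in N (left out, the last holds). Time passes only in rows, so rows that repeat a pose let the fingers close. It gives the time, the measured TCP pose, the force and the opening at its end, in the units of the state.
- telemetry.state(): the state, without advancing time (a new reading comes with each control period).
- viewer.get_image(name): name is "scene" or "top" or "wrist"; returns (picture, depth): 384x512x3 uint8, red, green, blue; 384x512 float32, m along the optical axis (not along the pixel's ray), 0 where there is no reading.
- viewer.get_calibration(name): a dict with "vertical_fov" (degrees; the focal length in pixels is half the picture's height over the tangent of half this angle, whatever the lens; pixels are square), "cx", "cy" (the principal point, pixels), "cam_to_world" (4x4, takes a point from camera to world coordinates). Camera axes: x right, y down, z forward; pixel columns grow to the right and rows downward; lengths in m; the calibration is good to about 2 mm. A picture is of the moment at which its call begins: read the wrist's pose just before it. get_calibration takes no time and is no camera call; for the wrist camera it gives the pose at the moment of the call.
- order.job_done(): hands the job in, once; it reports no verdict.
The state is a dict: "t": time; "joint_pos": joint angles; "joint_velocities": joint speeds; "joint_torque": joint torques, N m; "tcp_pos": TCP position; "ee_rot": TCP orientation; "contact_force": force on the tool from outside, world axes, zero at the start; "ft_torque": the same for the moment, N m; "grip_width": opening from 0.0 (shut) to 1.0 (fully open).
Only numpy, scipy, OpenCV 4.12 (cv2) and the standard library are available. Lean on these libraries where they do the work, as an engineer would, in place of code of your own. Each camera call takes 0.05 s, during which the arm holds its last target.

## Task

Open the grey canister that is screwed to the bench: press its black safety cap down against the spring until you feel it come up against its stop, never ramming it, and keep it down while you turn it anticlockwise (seen from above) about a fifth of a turn, so that its lugs come free. Then lift the cap off and set it down, not drop it, upright in the round steel dish, and let go of it, leaving the dish about where it is and the other things on the bench undisturbed.

Things in the scene. Friction and masses are not known exactly. Their poses are not given: they have to be found in the camera images.
- can: Grey round metal canister, 89 mm across, 86 mm high to its shoulder, on a dark 120 mm round foot screwed to the bench (it cannot move). Origin: centre of the foot's underside, on the bench; z up along the neck axis. Two ledges on the neck, along the canister's x axis, hold the cap's two lugs. A load of over 25 N between cap and canister, pushing, twisting or pulling, damages it.
- can_neck (a point): On the neck axis, 105 mm above the bench: the locked cap's origin sits here, its x along the canister's x. A spring pushes the cap up with 6 N when locked, 0.15 N more per mm pressed. Notch walls stop it turning until it is pressed 3 to 15 mm; how far differs between canisters and shows in no pose. A hard rubber stop (30 N/mm) lies 2 mm below that depth.
- can_spring (a point): Spring-loaded seal, 133 mm above the bench, on the axis, inside the cap. Press slowly (5 mm/s) onto the stop; 12 to 16 N is plenty (the spring alone gives at most 9 N). Held down, the cap turns anticlockwise seen from above: the lugs pass the walls at about 0.86 rad; turn 1.0 to 1.5 rad. Clockwise is blocked. Freed, it rises 6 mm above its locked height and lifts straight off.
- cap: Black plastic safety cap, 60 g: ribbed skirt 58 mm across and 33 mm high with a flat top, and on it an upright grip bar 50 mm long (along the cap's x), 14 mm thick (along y) and 22 mm high. Overall height 55 mm. Origin: centre of the skirt's lower edge; z up. The cap is symmetric by half a turn. The skirt is hollow for 28 mm from below.
- cap_grip (a point): Middle of the cap's grip bar, 44 mm above the cap's origin, 11 mm below the bar's top.
- dish: Loose shallow round steel dish, 126 mm across the rim, 18 mm high, 0.5 kg, on a rubber foot. Origin: centre of its underside.
- dish_floor (a point): Centre of the dish's flat inner floor (about 112 mm across), 4 mm above the bench.
- driver_orange: Bystander, to be left alone: orange-handled screwdriver, lying.
- nut_1: Bystander, to be left alone: loose steel hex nut, 22 mm.
- oil_stone: Bystander, to be left alone: grey oil stone, 25x51x13 mm.
- tape_roll: Bystander, to be left alone: black tape roll lying flat, 70 mm across.
- tube_alu: Bystander, to be left alone: white grease tube, lying.
Things that resemble listed ones, but are neither listed nor needed, are in the scene too. Of the things like the cap, leave any that is blue or turquoise; of the rest the larger one is meant.

How it is judged:
By the outcome, as a careful person would: the job done as asked, in the order asked, and still so for the second after the job is handed in, with the robot touching nothing.
It also fails if it takes over 53 s, if anything falls off the work surface, if the arm or the gripper's body presses on something with over 40 N, if the wrist force passes 120 N, or if a joint passes its speed limit or range.

## Working session

There is one attempt and no reset: what is moved stays moved. The work goes in short steps, Python scripts to look and compute and a shell command to move; the robot and the scene stay as the last step left them, time stands still between calls to the robot, and variables do not carry over. Pictures are saved under pics/ and viewed, and the job is handed in when it is done.

```bash
ls; mkdir -p pics
cat > h.py <<'E'
import numpy as np,cv2
from bench import telemetry,viewer,order
def K(c,h=384): 
    return h/2/np.tan(np.radians(c["vertical_fov"])/2)
def ray(c,u,v):
    f=K(c);M=np.array(c["cam_to_world"]);d=M[:3,:3]@np.array([(u-c["cx"])/f,(v-c["cy"])/f,1.]);return M[:3,3],d
def onplane(c,u,v,z):
    o,d=ray(c,u,v);return o+d*(z-o[2])/d[2]
def pts(c,dep):
    f=K(c);M=np.array(c["cam_to_world"]);v,u=np.mgrid[:384,:512]
    P=np.stack([(u-c["cx"])/f*dep,(v-c["cy"])/f*dep,dep],-1);return P@M[:3,:3].T+M[:3,3]
E
python3 - <<'E'
from h import *
print(telemetry.state())
for n in ("scene","top"):
    c=viewer.get_calibration(n);p,d=viewer.get_image(n)
    print(n,c)
    np.savez(f"pics/{n}0.npz",p=p,d=d,M=c["cam_to_world"])
    cv2.imwrite(f"pics/{n}0.png",cv2.resize(p[:,:,::-1],(768,576),interpolation=cv2.INTER_CUBIC))
E
```

```text
pics
{'t': 0.0, 'joint_pos': array([-1.53869730e+00,  1.04706968e-01,  9.64652093e-02,  1.56390402e+00,
       -1.10284186e-05,  1.35307707e+00]), 'joint_velocities': array([ 0.00104992,  0.00081905,  0.00078859,  0.00178589, -0.00095058,
        0.0012156 ]), 'joint_torque': array([ 1.36408353e-04, -5.56936991e+01,  5.03646040e+01,  1.72354386e-02,
       -2.98669038e-04, -1.16776442e-05]), 'tcp_pos': array([ 0.14832037, -0.5810306 ,  0.2305156 ]), 'ee_rot': array([-3.14027268e+00, -2.80717028e-04,  2.49818105e-01]), 'contact_force': array([-0.03116091, -0.58797758,  0.4261547 ]), 'ft_torque': array([-0.0621748 , -0.0078829 , -0.03224744]), 'grip_width': 0.9988166740667263}
scene {'vertical_fov': 46.495532775575356, 'cx': 251.4655629114898, 'cy': 190.03956101556167, 'cam_to_world': array([[-0.68486481, -0.29785182,  0.66501465, -0.2630209 ],
       [-0.72864823,  0.27285882, -0.62818773,  0.74821854],
       [ 0.00565175, -0.91478542, -0.40390061,  0.60038521],
       [ 0.        ,  0.        ,  0.        ,  1.        ]])}
top {'vertical_fov': 53.65293724963361, 'cx': 255.14196238092077, 'cy': 187.81090993616425, 'cam_to_world': array([[ 0.00950376, -0.98944486,  0.14459785,  0.37201921],
       [-0.99985558, -0.01144036, -0.0125674 , -0.00529603],
       [ 0.014089  , -0.14445753, -0.98941069,  1.19253847],
       [ 0.        ,  0.        ,  0.        ,  1.        ]])}
```

View pics/scene0.png

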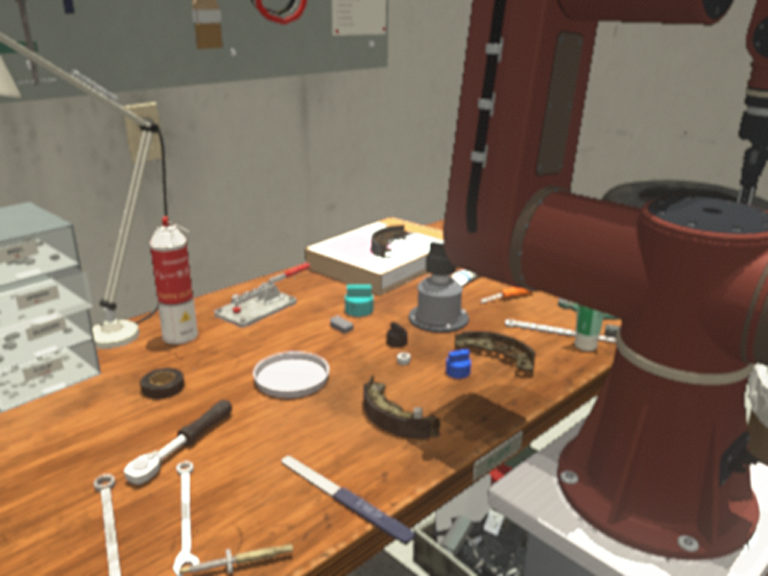

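View pics/top0.png

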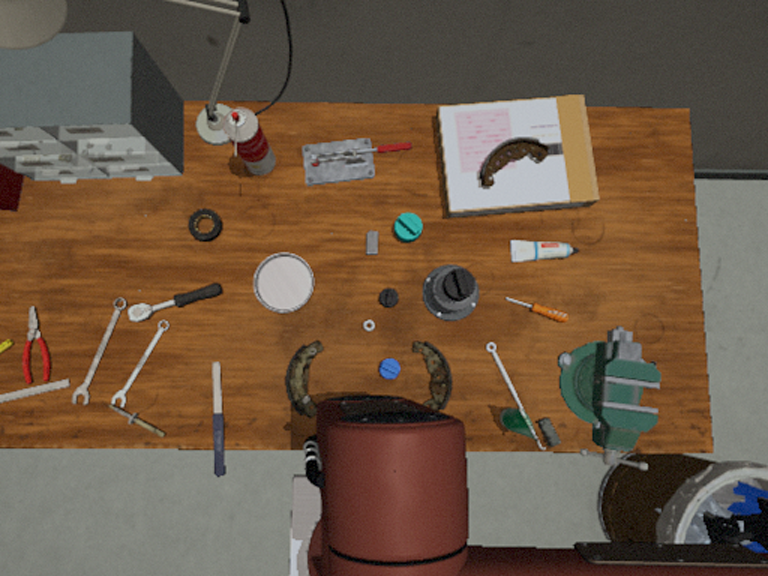

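Top view (768x576): things like the cap are the black cap on the canister at (459,285), a small black cap at (388,297), a blue one at (389,369) and a turquoise one at (408,227). By the description I choose the larger black one, on the canister. The dish is at (284,282). Next I check the choice in a crop and measure.

Run:
```python
from h import *
c=viewer.get_calibration("top");z=np.load("pics/top0.npz");p,d=z["p"],z["d"]
P=pts(c,d)
cv2.imwrite("pics/crop0.png",cv2.resize(p[150:240,150:350][:,:,::-1],(800,360),interpolation=cv2.INTER_CUBIC))
Q=P.reshape(-1,3);C=p.reshape(-1,3)
def box(m):
    q=Q[m];return len(q),q.mean(0).round(4),q.min(0).round(4),q.max(0).round(4)
reg=(d.ravel()>0)&(np.hypot(Q[:,0]-onplane(c,306,190,.15)[0],Q[:,1]-onplane(c,306,190,.15)[1])<.06)
print(onplane(c,306,190,.15))
for a,b in ((.152,.17),(.13,.146),(.08,.1)):
    m=reg&(Q[:,2]>a)&(Q[:,2]<b);print(a,box(m))
    if m.any():
        xy=Q[m][:,:2].astype(np.float32);print(cv2.minEnclosingCircle(xy),cv2.minAreaRect(xy))
o=onplane(c,189,188,.018)
reg=(d.ravel()>0)&(np.hypot(Q[:,0]-o[0],Q[:,1]-o[1])<.09)
m=reg&(Q[:,2]>.012)&(Q[:,2]<.03);print('dish rim',o,box(m),cv2.minEnclosingCircle(Q[m][:,:2].astype(np.float32)))
```

```text
[ 0.51986905 -0.15990211  0.15      ]
0.152 (98, array([ 0.5256, -0.1627,  0.1595]), array([ 0.5017, -0.1752,  0.153 ]), array([ 0.5495, -0.1503,  0.1661]))
((0.5259298086166382, -0.1616823673248291), 0.024973075836896896) ((0.5263503789901733, -0.16321353614330292), (0.049626853317022324, 0.014705854468047619), 15.358792304992676)
0.13 (228, array([ 0.5245, -0.1613,  0.1381]), array([ 0.4965, -0.1903,  0.1303]), array([ 0.5533, -0.134 ,  0.1457]))
((0.5258716940879822, -0.16238988935947418), 0.029529014602303505) ((0.5260135531425476, -0.16326004266738892), (0.05654417350888252, 0.05581042915582657), 62.635135650634766)
0.08 (120, array([ 0.5146, -0.1501,  0.0834]), array([ 0.4908, -0.1968,  0.08  ]), array([ 0.5596, -0.1255,  0.0895]))
((0.5255791544914246, -0.16188323497772217), 0.03747260197997093) ((0.5197824835777283, -0.1552543342113495), (0.07330919057130814, 0.05010397359728813), 43.166419982910156)
dish rim [0.54069145 0.18607074 0.018     ] (163, array([0.5479, 0.1925, 0.0168]), array([0.4808, 0.1267, 0.0121]), array([0.6047, 0.2491, 0.026 ])) ((0.5426854491233826, 0.1865212470293045), 0.06265468150377274)
```

View pics/crop0.png

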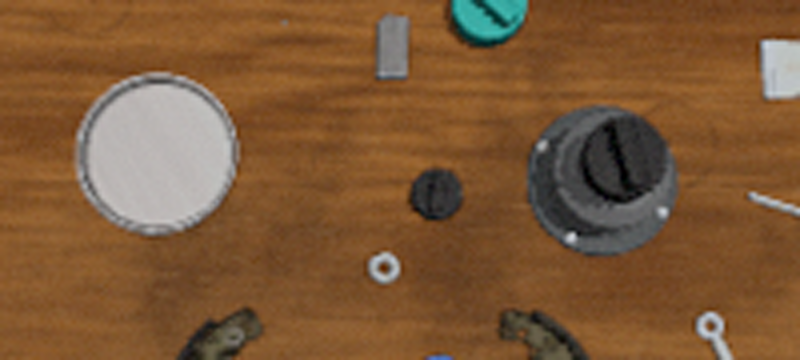

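The crop confirms it: the chosen cap is black, about 58 mm across, with its bar at about 15° in world. It is centred near (0.526, -0.163) and the dish near (0.543, 0.187). I check obstacle heights along the path before moving.

Run:
```python
from h import *
c=viewer.get_calibration("top");z=np.load("pics/top0.npz");P=pts(c,z["d"]);d=z["d"]
for n,(u0,u1,v0,v1) in dict(vise=(370,450,210,310),tape=(120,150,135,165)).items():
    q=P[v0:v1,u0:u1][d[v0:v1,u0:u1]>0];h=q[q[:,2]>.01];print(n,h.min(0).round(3),h.max(0).round(3))
s=telemetry.state()["tcp_pos"]; t=np.array([.5262,-.163,.27]);print((t-s)/.4)
```

```text
vise [ 0.192 -0.567  0.01 ] [ 0.478 -0.369  0.159]
tape [0.629 0.323 0.01 ] [0.697 0.39  0.025]
[0.9446957  1.04519714 0.09853171]
```

```bash
python3 -m handwheel '[{"z":0.2},{"z":0.2},{"x":0.5,"y":0.55,"z":0.2},{"x":0.5,"y":0.55,"z":0.2},{"x":0.5,"y":0.55,"z":0.2},{"x":0.5,"y":0.55,"z":0.2},{"x":0.5,"y":0.55,"z":0.2},{"x":0.5,"y":0.55,"z":0.2}]' 20
```

```text
invalid input at $[0]: expected keys x, y, z, spin, hand
```

```bash
python3 -m handwheel '[{"x":0,"y":0,"z":0.2,"spin":0,"hand":-1},{"x":0,"y":0,"z":0.2,"spin":0,"hand":-1},{"x":0.5,"y":0.55,"z":0.2,"spin":0,"hand":-1},{"x":0.5,"y":0.55,"z":0.2,"spin":0,"hand":-1},{"x":0.5,"y":0.55,"z":0.2,"spin":0,"hand":-1},{"x":0.5,"y":0.55,"z":0.2,"spin":0,"hand":-1},{"x":0.5,"y":0.55,"z":0.2,"spin":0,"hand":-1},{"x":0.5,"y":0.55,"z":0.2,"spin":0,"hand":-1}]' 20
```

```text
t: 0.9
tcp_pos: [0.3493, -0.3595, 0.3111]
ee_rot: [-3.141, -0.0, 0.25]
contact_force: [-0.5, 0.1, 0.1]
grip_width: 1.001
```

```bash
python3 -m handwheel '[{"x":0.442,"y":0.491,"z":-0.1,"spin":0.003,"hand":-1},{"x":0.442,"y":0.491,"z":-0.1,"spin":0.003,"hand":-1},{"x":0.442,"y":0.491,"z":-0.1,"spin":0.003,"hand":-1},{"x":0.442,"y":0.491,"z":-0.1,"spin":0.003,"hand":-1},{"x":0.442,"y":0.491,"z":-0.1,"spin":0.003,"hand":-1},{"x":0.442,"y":0.491,"z":-0.1,"spin":0.003,"hand":-1},{"x":0.442,"y":0.491,"z":-0.1,"spin":0.003,"hand":-1},{"x":0.442,"y":0.491,"z":-0.1,"spin":0.003,"hand":-1}]' 20
python3 - <<'E'
from h import *
s=telemetry.state();c=viewer.get_calibration("wrist");p,d=viewer.get_image("wrist")
print(s["tcp_pos"],s["ee_rot"],s["joint_pos"],s["contact_force"]);print(c)
np.savez("pics/w1.npz",p=p,d=d,M=c["cam_to_world"]);cv2.imwrite("pics/w1.png",cv2.resize(p[:,:,::-1],(768,576)))
P=pts(c,d);Q=P[d>0];
r=np.hypot(Q[:,0]-.526,Q[:,1]+.163)<.06
for a,b in ((.155,.167),(.131,.144)):
    m=r&(Q[:,2]>a)&(Q[:,2]<b);xy=Q[m][:,:2].astype(np.float32);print(a,m.sum(),np.median(Q[m],0));
    if m.sum()>5: print(cv2.minAreaRect(xy),cv2.minEnclosingCircle(xy))
E
```

```text
t: 1.7
tcp_pos: [0.5249, -0.1649, 0.271]
ee_rot: [-3.141, 0.001, 0.269]
contact_force: [0.1, 0.7, -0.2]
grip_width: 1.004
[ 0.52490624 -0.16494172  0.27100223] [-3.14131892e+00  8.08040062e-04  2.69489698e-01] [-5.42015651e-01 -3.41101709e-02  2.83952367e-02  1.63405654e+00
 -3.97648348e-04  2.33008757e+00] [ 0.11739263  0.65744608 -0.22187513]
{'vertical_fov': 64.29177080023041, 'cx': 257.36026057915404, 'cy': 192.26040222885774, 'cam_to_world': array([[ 2.66033380e-01, -9.18450611e-01, -2.92702436e-01,
         5.99215853e-01],
       [-9.63963416e-01, -2.53749444e-01, -7.99108966e-02,
        -1.44652055e-01],
       [-8.78868563e-04,  3.03413406e-01, -9.52858611e-01,
         4.12031221e-01],
       [ 0.00000000e+00,  0.00000000e+00,  0.00000000e+00,
         1.00000000e+00]])}
0.155 878 [ 0.52720012 -0.16202677  0.15846536]
((0.5263106822967529, -0.16217297315597534), (0.04951954632997513, 0.013946108520030975), 17.309171676635742) ((0.5266735553741455, -0.16333767771720886), 0.0252463947981596)
0.131 2034 [ 0.52843483 -0.15971594  0.13656537]
((0.5261229276657104, -0.16224884986877441), (0.057001009583473206, 0.05740394815802574), 69.71586608886719) ((0.526326060295105, -0.1620779186487198), 0.029550490900874138)
```

View pics/w1.png

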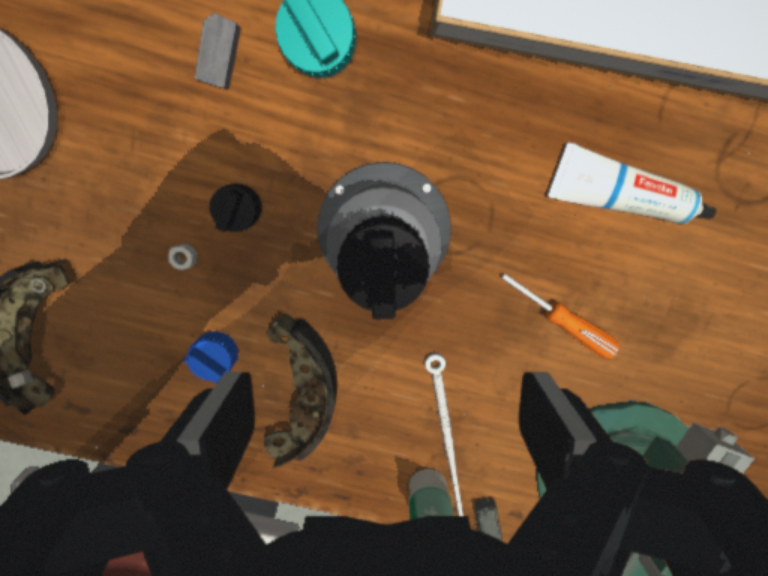

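Run:
```python
from h import *
c=viewer.get_calibration("wrist");z=np.load("pics/w1.npz");c["cam_to_world"]=z["M"];d=z["d"];P=pts(c,d);Q=P[d>0]
r=np.hypot(Q[:,0]-.526,Q[:,1]+.163)<.06
q=Q[r&(Q[:,2]>.1555)&(Q[:,2]<.165)][:,:2]
for a in (14,15,16,17,18,19):
    u=np.array([np.cos(np.radians(a)),np.sin(np.radians(a))]);n=np.array([-u[1],u[0]])
    s=(q-[.5263,-.1622])@n; t=(q-[.5263,-.1622])@u
    print(a,np.percentile(s,[1,99]).round(4),np.percentile(t,[1,99]).round(4), np.polyfit(t,s,1)[0].round(3))
m=r&(Q[:,2]>.03)&(Q[:,2]<.075);q=Q[m];A=np.c_[q[:,:2],np.ones(len(q))];R=np.hypot(q[:,0]-.526,q[:,1]+.163);m2=abs(R-.0445)<.004
q=q[m2];A=np.c_[2*q[:,:2],np.ones(len(q))];s=np.linalg.lstsq(A,(q[:,:2]**2).sum(1),rcond=None)[0];print(len(q),s[:2],np.sqrt(s[2]+s[0]**2+s[1]**2))
print(telemetry.state()["tcp_pos"])
```

```text
14 [-0.0076  0.007 ] [-0.0241  0.0241] 0.048
15 [-0.0073  0.0068] [-0.0241  0.0242] 0.031
16 [-0.0071  0.0067] [-0.0242  0.0242] 0.015
17 [-0.0068  0.0067] [-0.0241  0.0242] -0.001
18 [-0.0069  0.0069] [-0.0241  0.0242] -0.017
19 [-0.0072  0.007 ] [-0.0241  0.0241] -0.033
532 [ 0.52615622 -0.16258508] 0.04217267191214845
[ 0.52471282 -0.16555266  0.27127641]
```

```bash
python3 -m handwheel '[{"x":0.0035,"y":0.0065,"z":-0.1,"spin":0.0045,"hand":-1},{"x":0.0035,"y":0.0065,"z":-0.2,"spin":0.0045,"hand":-1},{"x":0.0035,"y":0.0065,"z":-0.27,"spin":0.0045,"hand":0},{"x":0.0035,"y":0.0065,"z":-0.31,"spin":0.0045,"hand":0.2},{"x":0.0035,"y":0.0065,"z":-0.322,"spin":0.0045,"hand":0.3},{"x":0.0035,"y":0.0065,"z":-0.322,"spin":0.0045,"hand":0.3},{"x":0.0035,"y":0.0065,"z":-0.322,"spin":0.0045,"hand":0.3}]' 20
python3 - <<'E'
from h import *
for i in range(1):
    s=telemetry.state();print(s["t"],s["tcp_pos"],s["ee_rot"],s["contact_force"],s["grip_width"])
p,d=viewer.get_image("wrist")
cv2.imwrite("pics/w2.png",cv2.resize(p[:,:,::-1],(768,576)))
E
```

```text
t: 2.45
tcp_pos: [0.5272, -0.1632, 0.1443]
ee_rot: [3.14, -0.002, 0.296]
contact_force: [0.5, 0.2, -0.1]
grip_width: 0.347
2.45 [ 0.52724864 -0.16318546  0.14434543] [ 3.13964854e+00 -1.59966431e-03  2.96462171e-01] [ 0.54334949  0.22863351 -0.13577436] 0.3471021619656071
```

View pics/w2.png

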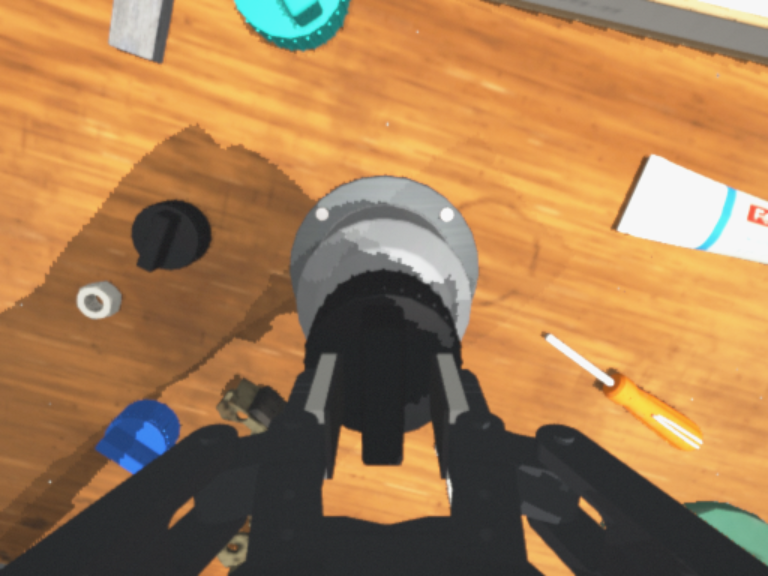

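The jaws straddle the bar at about (383,400), with the pads at about x=330 and x=440, so they look centred. I close gently.

```bash
python3 -m handwheel '[{"x":0,"y":0,"z":0,"spin":0,"hand":0.7},{"x":0,"y":0,"z":0,"spin":0,"hand":1},{"x":0,"y":0,"z":0,"spin":0,"hand":1},{"x":0,"y":0,"z":0,"spin":0,"hand":1}]' 20
python3 - <<'E'
from h import *
s=telemetry.state();print(s["t"],s["tcp_pos"],s["ee_rot"],s["contact_force"],s["ft_torque"],s["grip_width"])
E
```

```text
t: 2.9
tcp_pos: [0.5272, -0.1628, 0.1437]
ee_rot: [3.14, -0.001, 0.297]
contact_force: [0.8, -0.2, 4.8]
grip_width: 0.158
2.9 [ 0.52719362 -0.16275337  0.14372177] [ 3.13992487e+00 -1.28648910e-03  2.97045135e-01] [ 0.79416869 -0.15701864  4.80418967] [-0.03539633  0.03459049  0.00233743] 0.1576765090014413
```

```bash
python3 -m handwheel '[{"x":0,"y":0,"z":0,"spin":0,"hand":1},{"x":0,"y":0,"z":0,"spin":0,"hand":1},{"x":0,"y":0,"z":-0.001,"spin":0,"hand":1},{"x":0,"y":0,"z":-0.002,"spin":0,"hand":1}]' 60
python3 -m handwheel '[{"x":0,"y":0,"z":-0.00125,"spin":0,"hand":1},{"x":0,"y":0,"z":-0.0025,"spin":0,"hand":1},{"x":0,"y":0,"z":-0.00375,"spin":0,"hand":1},{"x":0,"y":0,"z":-0.005,"spin":0,"hand":1}]'
```

```text
t: 3.3
tcp_pos: [0.5272, -0.1628, 0.1429]
ee_rot: [3.14, -0.001, 0.297]
contact_force: [-0.4, 0.1, 5.1]
grip_width: 0.144
t: 3.7
tcp_pos: [0.5272, -0.1628, 0.1409]
ee_rot: [3.14, -0.001, 0.297]
contact_force: [0.1, 0.1, 5.6]
grip_width: 0.141
```

```bash
python3 -m handwheel '[{"x":0,"y":0,"z":-0.00125,"spin":0,"hand":1},{"x":0,"y":0,"z":-0.0025,"spin":0,"hand":1}]'|egrep 'pos|force'
python3 -m handwheel '[{"x":0,"y":0,"z":-0.00125,"spin":0,"hand":1}]'|egrep 'pos|force'
```

```text
tcp_pos: [0.5272, -0.1628, 0.14]
contact_force: [0.5, -0.7, 4.9]
tcp_pos: [0.5272, -0.1628, 0.1395]
contact_force: [-0.0, 0.7, 6.2]
```

```bash
python3 -m handwheel '[{"x":0,"y":0,"z":-0.00125,"spin":0,"hand":1}]'|egrep 'pos|force'
```

```text
tcp_pos: [0.5272, -0.1628, 0.139]
contact_force: [-1.0, -0.4, 5.3]
```

```bash
python3 -m handwheel '[{"x":0,"y":0,"z":-0.001,"spin":0,"hand":1}]'|egrep 'pos|force'
```

```text
tcp_pos: [0.5272, -0.1628, 0.1386]
contact_force: [-0.8, -0.1, 6.2]
```

```bash
python3 -m handwheel '[{"x":0,"y":0,"z":-0.001,"spin":0,"hand":1}]'|egrep 'pos|force'
```

```text
tcp_pos: [0.5272, -0.1628, 0.1382]
contact_force: [0.2, 0.6, 6.4]
```

```bash
python3 -m handwheel '[{"x":0,"y":0,"z":-0.001,"spin":0,"hand":1}]'|egrep 'pos|force'
```

```text
tcp_pos: [0.5272, -0.1627, 0.1378]
contact_force: [-1.1, -0.0, 7.1]
```

```bash
python3 -m handwheel '[{"x":0,"y":0,"z":-0.001,"spin":0,"hand":1}]'|egrep 'pos|force'
```

```text
tcp_pos: [0.5272, -0.1628, 0.1374]
contact_force: [0.7, 0.9, 5.9]
```

```bash
python3 -m handwheel '[{"x":0,"y":0,"z":-0.001,"spin":0,"hand":1}]'|egrep 'pos|force'
```

```text
tcp_pos: [0.5272, -0.1628, 0.137]
contact_force: [0.2, 0.2, 6.0]
```

```bash
python3 -m handwheel '[{"x":0,"y":0,"z":-0.001,"spin":0,"hand":1}]'|egrep 'pos|force'
```

```text
tcp_pos: [0.5272, -0.1628, 0.1367]
contact_force: [-0.2, 0.5, 6.4]
```

```bash
python3 -m handwheel '[{"x":0,"y":0,"z":-0.001,"spin":0,"hand":1}]'|egrep 'pos|force'
```

```text
tcp_pos: [0.5272, -0.1628, 0.1362]
contact_force: [-1.0, 0.5, 6.6]
```

```bash
python3 -m handwheel '[{"x":0,"y":0,"z":-0.001,"spin":0,"hand":1}]'|egrep 'pos|force'
```

```text
tcp_pos: [0.5272, -0.1628, 0.1359]
contact_force: [-0.3, -0.1, 6.9]
```

```bash
python3 -m handwheel '[{"x":0,"y":0,"z":-0.001,"spin":0,"hand":1}]'|egrep 'pos|force'
```

```text
tcp_pos: [0.5272, -0.1628, 0.1355]
contact_force: [0.4, 0.5, 6.8]
```

```bash
python3 -m handwheel '[{"x":0,"y":0,"z":-0.001,"spin":0,"hand":1}]'|egrep 'pos|force'
```

```text
tcp_pos: [0.5272, -0.1628, 0.1351]
contact_force: [-1.0, 0.6, 7.5]
```

```bash
python3 -m handwheel '[{"x":0,"y":0,"z":-0.001,"spin":0,"hand":1}]'|egrep 'pos|force'
```

```text
tcp_pos: [0.5273, -0.1628, 0.135]
contact_force: [-3.1, 0.8, 9.6]
```

```bash
python3 -m handwheel '[{"x":0,"y":0,"z":-0.0003,"spin":0,"hand":1}]'|egrep 'pos|force'
```

```text
tcp_pos: [0.5272, -0.1628, 0.135]
contact_force: [-1.9, 1.3, 10.4]
```

```bash
python3 -m handwheel '[{"x":0,"y":0,"z":-0.0006,"spin":0,"hand":1}]'|egrep 'pos|force'
```

```text
tcp_pos: [0.5273, -0.1628, 0.1349]
contact_force: [-2.9, 1.3, 13.6]
```

The force rises sharply with the height static, so the cap is on the stop at about 13 N. I start the turn.

```bash
python3 -m handwheel '[{"x":0,"y":0,"z":0,"spin":0.005,"hand":1},{"x":0,"y":0,"z":0,"spin":0.012,"hand":1}]'
python3 -c "
from h import *
print(telemetry.state()['ft_torque'])"
```

```text
t: 5.6
tcp_pos: [0.5274, -0.163, 0.135]
ee_rot: [3.139, -0.002, 0.374]
contact_force: [-1.9, -0.2, 10.2]
grip_width: 0.148
[-0.0116457   0.3074614  -0.03422684]
```

```bash
python3 -m handwheel '[{"x":0,"y":0,"z":-0.0003,"spin":0.01,"hand":1},{"x":0,"y":0,"z":-0.0004,"spin":0.02,"hand":1},{"x":0,"y":0,"z":-0.0004,"spin":0.03,"hand":1}]'
python3 -c "
from h import *
print(telemetry.state()['ft_torque'])"
```

```text
t: 5.9
tcp_pos: [0.5276, -0.1631, 0.135]
ee_rot: [3.138, -0.001, 0.563]
contact_force: [-0.4, -0.4, 10.7]
grip_width: 0.144
[-0.06195024  0.13855295 -0.00502872]
```

```bash
python3 -m handwheel '[{"x":0,"y":0,"z":-0.0003,"spin":0.01,"hand":1},{"x":0,"y":0,"z":-0.0003,"spin":0.02,"hand":1},{"x":0,"y":0,"z":-0.0003,"spin":0.03,"hand":1},{"x":0,"y":0,"z":-0.0003,"spin":0.04,"hand":1}]'
python3 -c "
from h import *
print(telemetry.state()['ft_torque'])"
```

```text
t: 6.3
tcp_pos: [0.5278, -0.1632, 0.1349]
ee_rot: [3.138, -0.001, 0.815]
contact_force: [-0.1, -0.8, 11.4]
grip_width: 0.149
[-0.10170557 -0.01649509 -0.03066494]
```

```bash
python3 -m handwheel '[{"x":0,"y":0,"z":-0.0002,"spin":0.01,"hand":1},{"x":0,"y":0,"z":-0.0002,"spin":0.02,"hand":1},{"x":0,"y":0,"z":-0.0002,"spin":0.03,"hand":1},{"x":0,"y":0,"z":-0.0002,"spin":0.04,"hand":1},{"x":0,"y":0,"z":-0.0002,"spin":0.05,"hand":1},{"x":0,"y":0,"z":-0.0002,"spin":0.06,"hand":1}]'
python3 -c "
from h import *
print(telemetry.state()['ft_torque'])"
```

```text
t: 6.9
tcp_pos: [0.5279, -0.1632, 0.1349]
ee_rot: [3.137, 0.001, 1.192]
contact_force: [0.3, 0.6, 10.1]
grip_width: 0.143
[-0.04058591 -0.06620687 -0.06403595]
```

```bash
python3 -m handwheel '[{"x":0,"y":0,"z":-0.0002,"spin":0.01,"hand":1},{"x":0,"y":0,"z":-0.0002,"spin":0.02,"hand":1},{"x":0,"y":0,"z":-0.0002,"spin":0.03,"hand":1},{"x":0,"y":0,"z":-0.0002,"spin":0.04,"hand":1},{"x":0,"y":0,"z":-0.0002,"spin":0.05,"hand":1},{"x":0,"y":0,"z":-0.0002,"spin":0.055,"hand":1},{"x":0,"y":0,"z":-0.0002,"spin":0.055,"hand":1}]'
python3 - <<'E'
from h import *
s=telemetry.state();print(s['ft_torque'],s['joint_pos'])
p,d=viewer.get_image("wrist")
cv2.imwrite("pics/w3.png",cv2.resize(p[:,:,::-1],(768,576)))
E
```

```text
t: 7.6
tcp_pos: [0.5281, -0.1631, 0.135]
ee_rot: [3.137, 0.002, 1.536]
contact_force: [0.6, 0.6, 10.7]
grip_width: 0.143
[ 0.11947987 -0.27626955  0.02977376] [-5.36423955e-01 -4.23354608e-02 -2.26623228e-01  1.38185521e+00
  4.65312527e-04  1.06909315e+00]
```

View pics/w3.png

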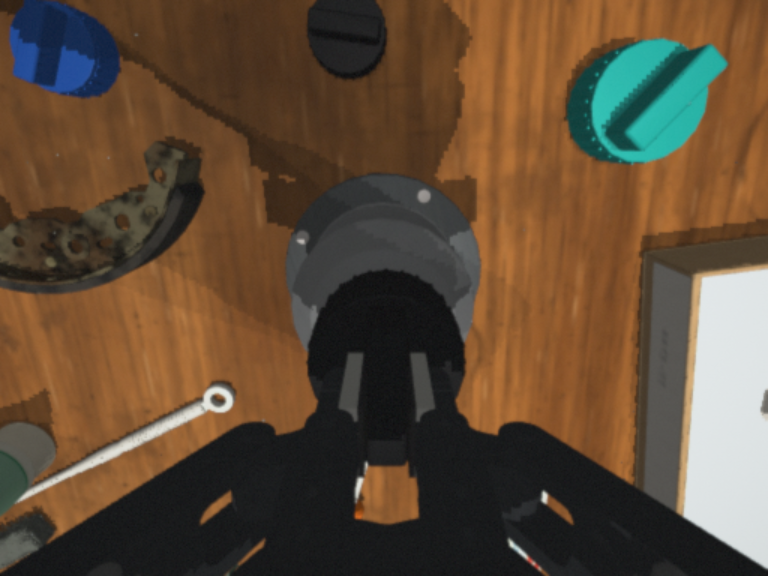

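The bar turned with the jaws (still aligned at (387,400), yaw +1.24 rad). I lift slowly.

```bash
python3 -m handwheel '[{"x":0,"y":0,"z":0.003,"spin":0,"hand":1},{"x":0,"y":0,"z":0.007,"spin":0,"hand":1},{"x":0,"y":0,"z":0.012,"spin":0,"hand":1},{"x":0,"y":0,"z":0.017,"spin":0,"hand":1},{"x":0,"y":0,"z":0.022,"spin":0,"hand":1},{"x":0,"y":0,"z":0.027,"spin":0,"hand":1}]'
python3 -c "
from h import *
print(telemetry.state()['ft_torque'])"
```

```text
t: 8.25
tcp_pos: [0.5278, -0.1629, 0.1449]
ee_rot: [3.138, 0.001, 1.535]
contact_force: [2.6, 0.1, 5.2]
grip_width: 0.143
[-0.10440805 -0.58980829 -0.05819465]
```

```bash
python3 -m handwheel '[{"x":0,"y":0,"z":0.005,"spin":0,"hand":1},{"x":0,"y":0,"z":0.01,"spin":0,"hand":1},{"x":0,"y":0,"z":0.015,"spin":0,"hand":1},{"x":0,"y":0,"z":0.022,"spin":0,"hand":1}]'
python3 -c "
from h import *
print(telemetry.state()['ft_torque'])"
```

```text
t: 8.65
tcp_pos: [0.5259, -0.1621, 0.1517]
ee_rot: [-3.14, -0.001, 1.535]
contact_force: [-0.3, -0.7, -0.5]
grip_width: 0.149
[0.05423172 0.03024716 0.07166244]
```

```bash
python3 -m handwheel '[{"x":0,"y":0,"z":0.03,"spin":0,"hand":1},{"x":0,"y":0,"z":0.07,"spin":0,"hand":1},{"x":0,"y":0,"z":0.12,"spin":0,"hand":1},{"x":0,"y":0,"z":0.17,"spin":0,"hand":1},{"x":0,"y":0,"z":0.21,"spin":0,"hand":1},{"x":0,"y":0,"z":0.21,"spin":0,"hand":1}]'
python3 - <<'E'
from h import *
c=viewer.get_calibration("scene");p,d=viewer.get_image("scene")
cv2.imwrite("pics/s2.png",cv2.resize(p[:,:,::-1],(768,576)))
c=viewer.get_calibration("wrist");p,d=viewer.get_image("wrist")
P=pts(c,d);Q=P[d>0];q=Q[(Q[:,2]>.012)&(Q[:,2]<.022)&(np.hypot(Q[:,0]-.543,Q[:,1]-.187)<.07)];print(len(q))
E
```

```text
t: 9.25
tcp_pos: [0.5275, -0.163, 0.2395]
ee_rot: [3.138, 0.002, 1.535]
contact_force: [1.3, 0.3, -0.9]
grip_width: 0.148
0
```

View pics/s2.png

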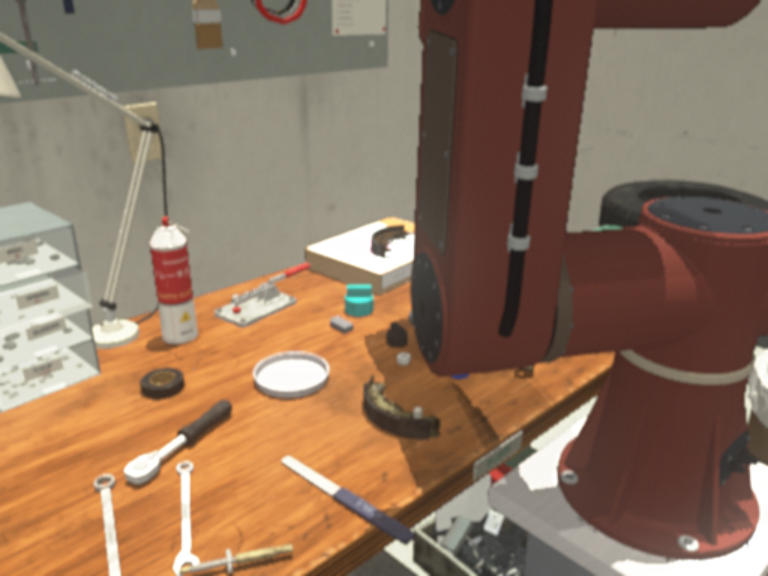

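```bash
python3 -m handwheel '[{"x":0.01,"y":0.1,"z":0,"spin":0,"hand":1},{"x":0.02,"y":0.2,"z":0,"spin":0,"hand":1},{"x":0.025,"y":0.31,"z":0,"spin":0,"hand":1},{"x":0.03,"y":0.43,"z":0,"spin":0,"hand":1},{"x":0.035,"y":0.55,"z":0,"spin":0,"hand":1},{"x":0.04,"y":0.67,"z":0,"spin":0,"hand":1},{"x":0.04,"y":0.78,"z":0,"spin":0,"hand":1},{"x":0.04,"y":0.875,"z":0,"spin":0,"hand":1}]'
python3 -m handwheel '[{"x":0,"y":0,"z":0,"spin":0,"hand":1},{"x":0,"y":0,"z":0,"spin":0,"hand":1}]'
python3 - <<'E'
from h import *
for n in ("wrist","scene"):
    s=telemetry.state();c=viewer.get_calibration(n);p,d=viewer.get_image(n)
    cv2.imwrite(f"pics/{n}4.png",cv2.resize(p[:,:,::-1],(768,576)));np.savez(f"pics/{n}4.npz",p=p,d=d,M=c["cam_to_world"])
    P=pts(c,d);Q=P[d>0];q=Q[(Q[:,2]>.10)&(np.hypot(Q[:,0]-s["tcp_pos"][0],Q[:,1]-s["tcp_pos"][1])<.04)]
    print(n,len(q),np.percentile(q[:,2],[0.5,2,5,20]))
    r=Q[(Q[:,2]>.013)&(Q[:,2]<.021)&(np.hypot(Q[:,0]-.543,Q[:,1]-.187)<.075)]
    if len(r)>5:
        A=np.c_[2*r[:,:2],np.ones(len(r))];k=np.linalg.lstsq(A,(r[:,:2]**2).sum(1),rcond=None)[0];print(len(r),k[:2],np.sqrt(k[2]+k[0]**2+k[1]**2))
E
```

```text
t: 10.15
tcp_pos: [0.5415, 0.1899, 0.2349]
ee_rot: [-3.14, 0.0, 1.536]
contact_force: [0.4, -0.9, 0.3]
grip_width: 0.142
t: 10.35
tcp_pos: [0.5418, 0.1882, 0.2349]
ee_rot: [-3.14, 0.001, 1.537]
contact_force: [-0.5, 0.2, -0.3]
grip_width: 0.146
wrist 32437 [0.20096978 0.21329622 0.2264104  0.24916856]
751 [0.54196765 0.18783917] 0.06054542573137257
scene 3016 [0.1967949  0.20136025 0.21004047 0.25088411]
204 [0.53839234 0.18859559] 0.06083745468365692
```

View pics/wrist4.png

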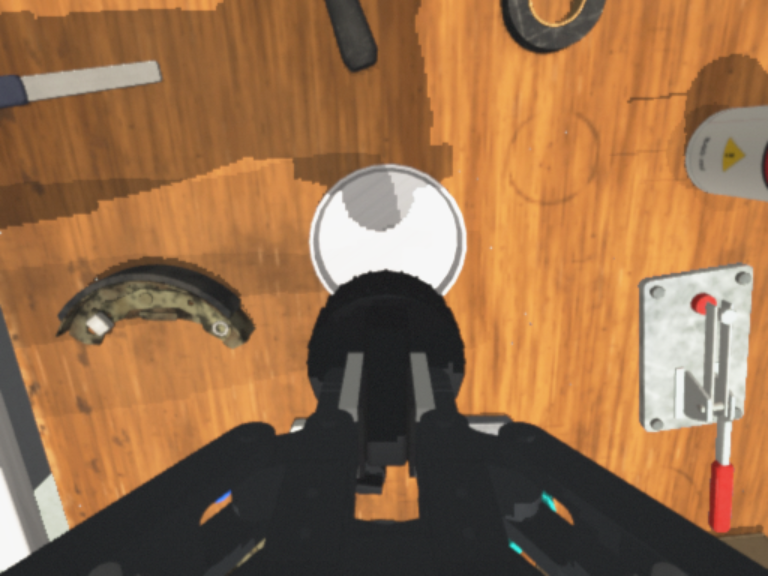

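View pics/scene4.png

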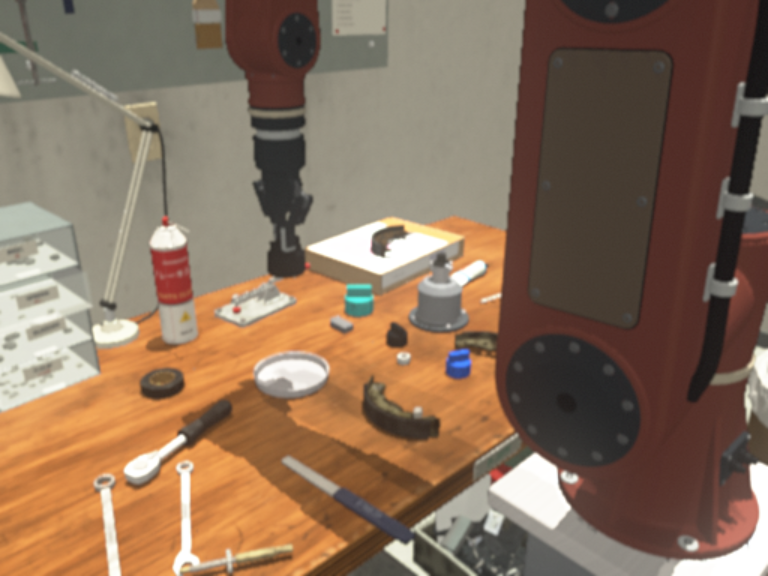

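The cap hangs upright over the dish (scene view (285,262), dish at (291,375)) and the canister neck is bare at (440,270). Skirt edge at z≈0.196 agrees by kinematics and depth. I lower it.

```bash
python3 -m handwheel '[{"x":0,"y":0,"z":-0.08,"spin":0,"hand":1},{"x":0,"y":0,"z":-0.18,"spin":0,"hand":1},{"x":0,"y":0,"z":-0.28,"spin":0,"hand":1},{"x":0,"y":0,"z":-0.36,"spin":0,"hand":1},{"x":0,"y":0,"z":-0.42,"spin":0,"hand":1},{"x":0,"y":0,"z":-0.45,"spin":0,"hand":1},{"x":0,"y":0,"z":-0.46,"spin":0,"hand":1},{"x":0,"y":0,"z":-0.46,"spin":0,"hand":1}]'
```

```text
t: 11.25
tcp_pos: [0.5429, 0.1871, 0.0526]
ee_rot: [3.141, 0.0, 1.534]
contact_force: [0.6, 0.8, -0.3]
grip_width: 0.145
```

```bash
python3 -m handwheel '[{"x":0,"y":0,"z":-0.002,"spin":0,"hand":1},{"x":0,"y":0,"z":-0.004,"spin":0,"hand":1},{"x":0,"y":0,"z":-0.006,"spin":0,"hand":1},{"x":0,"y":0,"z":-0.008,"spin":0,"hand":1},{"x":0,"y":0,"z":-0.01,"spin":0,"hand":1}]'
```

```text
t: 11.75
tcp_pos: [0.5426, 0.1877, 0.0483]
ee_rot: [3.141, 0.0, 1.535]
contact_force: [-0.3, -0.7, 0.1]
grip_width: 0.145
```

```bash
python3 -m handwheel '[{"x":0,"y":0,"z":-0.002,"spin":0,"hand":1},{"x":0,"y":0,"z":-0.004,"spin":0,"hand":1},{"x":0,"y":0,"z":-0.006,"spin":0,"hand":1},{"x":0,"y":0,"z":-0.008,"spin":0,"hand":1}]'
```

```text
t: 12.15
tcp_pos: [0.5425, 0.1876, 0.0448]
ee_rot: [3.142, 0.0, 1.535]
contact_force: [-0.8, -0.5, -1.0]
grip_width: 0.143
```

```bash
python3 -m handwheel '[{"x":0,"y":0,"z":-0.0015,"spin":0,"hand":1},{"x":0,"y":0,"z":-0.003,"spin":0,"hand":1}]'
```

```text
t: 12.35
tcp_pos: [0.5425, 0.1876, 0.0437]
ee_rot: [3.142, 0.0, 1.535]
contact_force: [0.3, -0.5, -0.6]
grip_width: 0.145
```

```bash
python3 -m handwheel '[{"x":0,"y":0,"z":-0.001,"spin":0,"hand":1},{"x":0,"y":0,"z":-0.002,"spin":0,"hand":1}]'
```

```text
t: 12.55
tcp_pos: [0.5425, 0.1876, 0.0432]
ee_rot: [3.141, 0.0, 1.535]
contact_force: [-2.6, -0.8, 6.2]
grip_width: 0.14
```

```bash
python3 -m handwheel '[{"x":0,"y":0,"z":-0.001,"spin":0,"hand":1},{"x":0,"y":0,"z":-0.001,"spin":0,"hand":1}]'
```

```text
t: 12.75
tcp_pos: [0.5426, 0.1876, 0.0432]
ee_rot: [3.141, 0.0, 1.535]
contact_force: [-3.2, -0.6, 7.2]
grip_width: 0.144
```

It is seated on the dish floor (6–7 N). I ease off slightly and release.

```bash
python3 -m handwheel '[{"x":0,"y":0,"z":0.0008,"spin":0,"hand":1},{"x":0,"y":0,"z":0.0008,"spin":0,"hand":1},{"x":0,"y":0,"z":0.0008,"spin":0,"hand":0.4},{"x":0,"y":0,"z":0.0008,"spin":0,"hand":0.2},{"x":0,"y":0,"z":0.0008,"spin":0,"hand":0},{"x":0,"y":0,"z":0.0008,"spin":0,"hand":0}]' 20
python3 - <<'E'
from h import *
p,d=viewer.get_image("wrist");cv2.imwrite("pics/w5.png",cv2.resize(p[:,:,::-1],(768,576)))
E
```

```text
t: 13.35
tcp_pos: [0.5425, 0.1876, 0.0427]
ee_rot: [-3.142, 0.0, 1.535]
contact_force: [1.0, 0.2, 0.5]
grip_width: 0.498
```

View pics/w5.png

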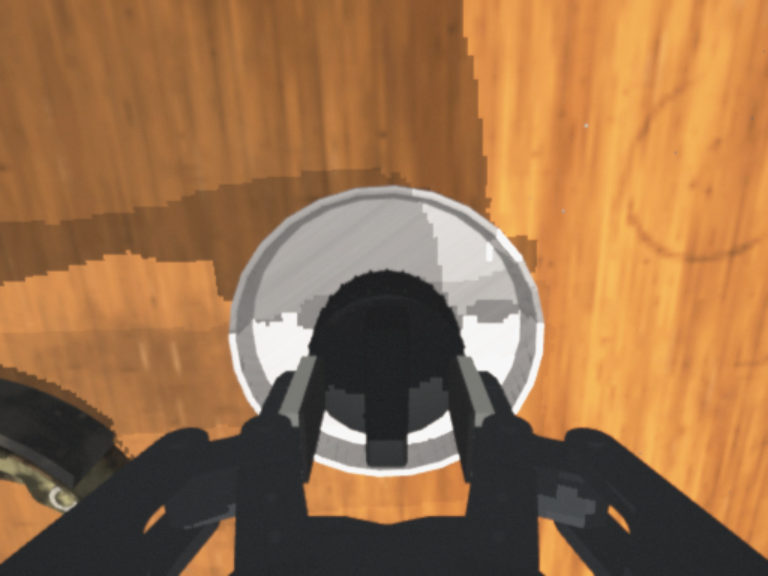

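The cap stands centred in the dish at (388,350) and the jaws are clear of the bar. I raise the arm.

```bash
python3 -m handwheel '[{"x":0,"y":0,"z":0.03,"spin":0,"hand":0},{"x":0,"y":0,"z":0.08,"spin":0,"hand":0},{"x":0,"y":0,"z":0.15,"spin":0,"hand":0},{"x":0,"y":0,"z":0.25,"spin":0,"hand":0},{"x":0,"y":0,"z":0.35,"spin":0,"hand":-0.5},{"x":0,"y":0,"z":0.45,"spin":0,"hand":-1},{"x":0,"y":0,"z":0.5,"spin":0,"hand":-1},{"x":0,"y":0,"z":0.5,"spin":0,"hand":-1}]'
python3 - <<'E'
from h import *
for n in ("wrist","scene"):
    c=viewer.get_calibration(n);p,d=viewer.get_image(n);cv2.imwrite(f"pics/{n}6.png",cv2.resize(p[:,:,::-1],(768,576)))
    if n=="wrist":
        P=pts(c,d);Q=P[d>0]
        for nm,a,b,R in(("bar",.05,.07,.04),("skirt",.03,.042,.04),("rim",.014,.021,.075)):
            r=Q[(Q[:,2]>a)&(Q[:,2]<b)&(np.hypot(Q[:,0]-.543,Q[:,1]-.187)<R)]
            if len(r)>5:print(nm,len(r),cv2.minAreaRect(r[:,:2].astype(np.float32)),np.median(r[:,2]))
print(telemetry.state()["contact_force"])
E
```

```text
t: 14.2
tcp_pos: [0.5441, 0.1878, 0.2478]
ee_rot: [3.135, -0.001, 1.535]
contact_force: [0.2, -0.8, -0.1]
grip_width: 0.998
bar 573 ((0.5420939326286316, 0.18712128698825836), (0.0496048703789711, 0.013660091906785965), 87.98656463623047) 0.057245666611905055
skirt 1277 ((0.5422008037567139, 0.18747106194496155), (0.05623806640505791, 0.05709363892674446), 88.48826599121094) 0.03543880531789406
rim 920 ((0.5421700477600098, 0.18764899671077728), (0.12430410832166672, 0.12437362968921661), 41.32170104980469) 0.016272027017944612
[-0.23195479 -0.05722775 -0.93599877]
```

View pics/scene6.png

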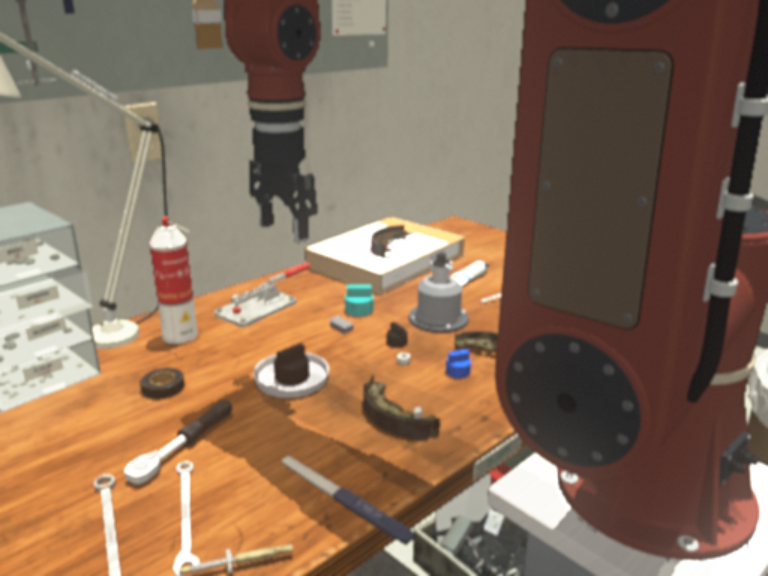

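View pics/wrist6.png

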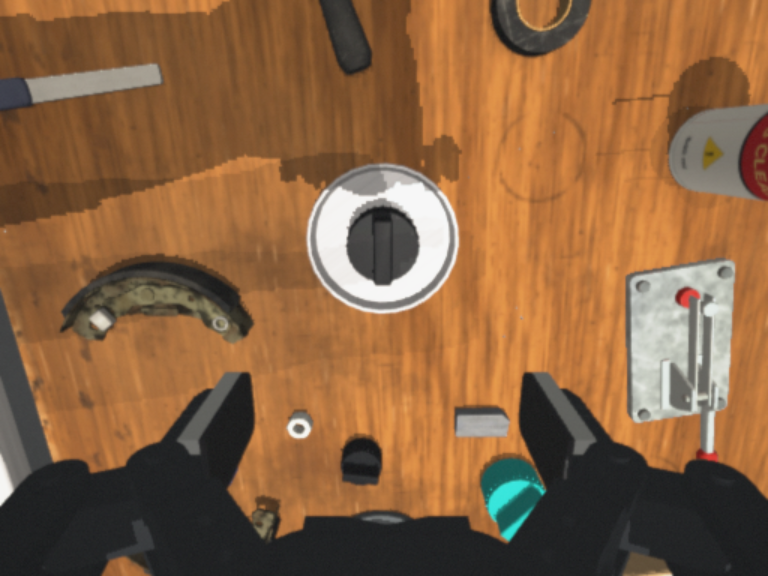

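The cap stands upright and centred in the dish (wrist view (383,243)), with the bar top at z≈0.058. The dish has not moved, the canister is open, and the bystanders in view look untouched. I hand in.

```bash
python3 -c "
from bench import order
print(order.job_done())"
```

```text
the job is handed in; nothing more can be done
None
```

The canister is open and its black cap stands upright in the steel dish. I handed the job in at about 14.3 s.

- **Pressing and turning:** I gripped the bar and pressed at 4–5 mm/s until the force jumped with the height static, about 13.6 N on the stop. I kept it down at 10–11 N while turning 1.24 rad anticlockwise. The force readings stayed below 14 N, though I read them only at the end of each move.
- **Lifting and placing:** The cap rose freely and came straight off. I set it down on the dish floor at 6–7 N, let go and raised the arm clear.
- **Last checks:** The cap is within about 1 mm of the dish centre, and the skirt and bar top are at the heights expected for an upright cap. The dish is within about 1 mm of its first position, and the robot touches nothing.
- **Not checked:** The nut, oil stone and tape roll look undisturbed. I did not take a last look at the grease tube (only partly visible in the final scene view) or the orange screwdriver, which the arm hid.
- **Disagreements:** The scene camera put the dish about 4 mm off in x from the wrist view, and the top view put the bar angle about 2° off. I used the wrist values in both cases.

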